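# Trace a bird feeder's sprung perch with the fingertips

## Robot

A 6-joint arm with a two-finger parallel gripper is mounted at the origin on the work surface. World frame = base frame: x ahead of the robot, y to its left, z up, the work surface at z = 0. Lengths are in m, angles in degrees, forces in N, time in s.
With the tool pointing down it reaches from about 0.4 to 0.825 m from the base axis. Payload 7 kg.
Tool frame: the origin (TCP) lies on the mounting face of the last link; the fingertips stand 178 mm ahead of it and the grasp point (between the pads) lies 159 mm ahead of it; z points along the fingers, y is the direction in which the jaws open and shut (so a half turn about z gives the same grasp; the last joint's range is limited). The gripper opens to 88 mm and grips with 3 to 60 N. Pads are 19 mm wide; open, the fingers measure 130 mm over their backs; the gripper's body (78 mm by 193 mm) begins 47 mm behind the grasp point.
Start: joints at [88.642, 20.546, 0.682, 0, -70.136, -16.507], TCP at [0.207, 0.642, 0.405] pointing down, gripper open.
Joint ranges: [-176.03, 176.03], [-82.01, 121.73], [-58.28, 71.71], [-173.87, 95.51], [-174.79, -0.11], [-173.66, 173.66]. Speed limits (degrees/s): [136.94, 136.94, 172.46, 180, 180, 180].

## Interface

Orientations are given as [roll, pitch, yaw] about the fixed x, y, z axes, in that order (R = Rz(yaw) Ry(pitch) Rx(roll)).
In Python, from plant import r gives the robot as it stands. The module is installed in compiled form; this text tells all that it offers.
- The arm moves only by the tool carry_out, never from a script. Its argument "plan" is a list of rows, each a list of 3 entries, a list of its own where there are three numbers: the shift along the tool's x, y, z in m, then the turn, a rotation vector about the tool's x, y, z in degrees, then the closure in counts, from 0 (fully open) to 255 (shut). In form: [[[x, y, z], [ax, ay, az], hand], ...]. A call has 1 to 12 rows; each row shifts and turns the commanded pose from where the row before left it, along the tool's axes as they then stand; what a row does not reach is not made up. A row lasts 1/12 s, in which the tool goes at most 41.7 mm and 7.16 degrees, less where a joint would pass 70% of its speed; a pose out of reach is approached as far as the arm can. A call is refused whole if a number of a shift passes 0.0417 or a number of a turn 7.16, either way. A call with a gripper value outside its range is refused whole. The fingers move at their own pace and stop on an object; "grip_force" is the grip in N (left out, the last holds). Time passes only in rows, so rows that do not move let the fingers close. It gives the time, the measured TCP pose, the force and the opening at its end, in the units of the state.
- r.get_state(): the state, without advancing time (a new reading comes with each control period).
- r.capture(name): name is "scene" or "top" or "wrist"; returns the picture (420x560x3 uint8, red, green, blue); there is no depth.
- r.get_calibration(name): a dict with "K" (3x3 intrinsics, pixels), "D" ([k1, k2, p1, p2, k3] as OpenCV has them; the pictures are not rectified), "rvec" (rotation vector, rad) and "tvec" (3), from world to camera coordinates, as OpenCV has them. Camera axes: x right, y down, z forward; pixel columns grow to the right and rows downward; lengths in m; the calibration is good to about 2 mm. A picture is of the moment at which its call begins: read the wrist's pose just before it. get_calibration takes no time and is no camera call; for the wrist camera it gives the pose at the moment of the call.
- r.close_job(): hands the job in, once; it reports no verdict.
The state is a dict: "time_s": time; "joints": joint angles; "qd": joint speeds; "joint_torque": joint torques, N m; "tcp_pos": TCP position; "eef_rot": TCP orientation; "contact_force": force on the tool from outside, world axes, zero at the start; "moment": the same for the moment, N m; "gripper_width": finger opening in m.
Only numpy, scipy, OpenCV 4.12 (cv2) and the standard library are available. Lean on these libraries where they do the work, as an engineer would, in place of code of your own. Each camera call takes 0.05 s, during which the arm holds its last target. There are 200 camera calls.

## Task

Check that the bird feeder's sprung wooden perch bar moves freely all along: with the fingers closed, touch down from above on the end of the curved bar that is on the bird bath's side of the feeder, press it lightly about half-way down, and trace along the curve to its other end, keeping it pressed the whole way without letting it spring up and without pushing it to its bottom stop. Then lift clear so that the bar springs back up. Do not pinch or grasp the bar, press nothing on the feeder hard, keep its roof shut and leave everything else where it stands.

Things in the scene. Friction and masses are not known exactly. Their poses are not given: they have to be found in the camera images.
- feeder: Low plastic bird feeder, fixed. White hopper 110 mm deep (x), 200 mm wide (y), grey roof sloping from 115 mm high at the back to 103 mm at its front edge, 68 mm in front of the origin; seed tray (26 mm high) below the perch. Origin: on the table under the hopper's centre; x points from the hopper to the perch side (roughly away from the robot), y along its width, z up.
- perch (a joint): Travel of the sprung perch bar in m: 0 = up at rest, grows as the bar is pressed straight down (without tilting, wherever it is pressed), 0.016 = bottom stop. It needs about 1.2 N to start, 2.8 N at half-way and 4.4 N at the stop, and springs back by itself.
- perch_p0 (a point): Point on the crest (top line) of the perch bar, moving with it: the +y end (feeder's y), 11 mm along the bar from its tip. The bar is a bent wooden dowel 16 mm thick, 230 mm from tip to tip, in front of the hopper; its crest is level, 86 mm above the table at rest. These points have the feeder's axes.
- perch_p1 (a point): Point on the crest (top line) of the perch bar, moving with it: on the arc between p0 and p2, 58 mm along it from each.
- perch_p2 (a point): Point on the crest (top line) of the perch bar, moving with it: the middle of the bar, farthest from the hopper (x = 145 mm, y = 0 in the feeder's frame). Seen from above the bar is an arc of 169.4 mm radius, bowed away from the hopper, with its centre at x = -24.4 mm, y = 0 in the feeder's frame; p0 to p4 lie at +0.68, +0.34, 0, -0.34, -0.68 rad about it.
- perch_p3 (a point): Point on the crest (top line) of the perch bar, moving with it: on the arc between p2 and p4, 58 mm along it from each.
- perch_p4 (a point): Point on the crest (top line) of the perch bar, moving with it: the -y end (feeder's y), 11 mm along the bar from its tip.
- roof (a joint): Angle of the feeder's flip-top roof in rad: 0 = shut, grows as it opens. It lies shut by its weight.
- bath: Bird bath: open white ceramic bowl, 170 mm across, 45 mm high, loose; it stands to one side of the feeder (+y or -y in the feeder's frame, about 270 mm away) and shows at which end of the perch to begin. Origin: centre of its underside.
- jar: Closed glass jar with metal cap, 84 mm across, 105 mm high, loose, on the feeder's other side. To be left alone. Origin: centre of its underside.
- scoop: Steel refill scoop lying on the table, about 190 mm long, up to 36 mm high. To be left alone.
- perch_ring: Loose flat wooden perch ring lying on the table, 96 mm across, 11 mm high (not the perch of the task). To be left alone.
- clip: Green metal stake clip, a rod with an open loop, 170 mm long, 8 mm high, lying on the table. To be left alone.
- brush: Hand brush lying on the table. To be left alone.
- flowerpot: Small empty terracotta pot, 90 mm across, 80 mm high. To be left alone.

How it is judged:
By the outcome, as a careful person would: the job done as asked, in the order asked, and still so for the second after the job is handed in, with the robot touching nothing.
It also fails if it takes over 38 s, if anything falls off the work surface, if the arm or the gripper's body presses on something with over 40 N, if the wrist force passes 120 N, or if a joint passes its speed limit or range.

## Working session

There is one attempt and no reset: what is moved stays moved. The work goes in short steps, Python scripts to look and compute and a tool call to move; the robot and the scene stay as the last step left them, time stands still between calls to the robot, and variables do not carry over. Pictures are saved under pics/ and viewed, about 8 in all and at most 12, crops included, and the job is handed in when it is done.

Besides the shell and the picture viewer there is one more tool, called by a JSON object that holds its "name" and its "arguments". carry_out: Moves the arm, as the interface text tells. Its arguments: {"type":"object","properties":{"plan":{"type":"array","items":{"type":"array"}},"grip_force":{"type":"number"}},"required":["plan"]}

```bash
mkdir -p pics
python3 - <<'E'
from plant import r
import cv2, numpy as np
s=r.get_state(); print(s)
for n in("scene","top"):
    im=r.capture(n); cv2.imwrite(f"pics/{n}0.png",im[:,:,::-1]); c=r.get_calibration(n); print(n,c)
E
```

```text
{'time_s': 0.0, 'joints': array([ 8.86402370e+01,  2.05919535e+01,  6.33176002e-01, -2.12304408e-02,
       -7.01366985e+01, -1.65067787e+01]), 'qd': array([ 0.04593768,  0.01061418, -0.02958379, -0.13819982, -0.00615694,
       -0.10367194]), 'joint_torque': array([-3.94483031e-04, -5.82716274e+01,  2.93054366e+01,  6.99729323e+00,
        7.06183855e-03, -1.61405947e-04]), 'tcp_pos': array([0.20702939, 0.64225491, 0.40370856]), 'eef_rot': array([ 1.79902788e+02, -7.99496298e-03, -1.78737652e+01]), 'contact_force': array([-0.36264484, -0.70576936, -0.26356962]), 'moment': array([-0.01656492, -0.05601264,  0.02558394]), 'gripper_width': 0.08772114195622897}
scene {'K': array([[390.09502021,   0.        , 287.27928394],
       [  0.        , 390.09502021, 213.97720462],
       [  0.        ,   0.        ,   1.        ]]), 'D': array([-0.02366721,  0.        ,  0.        ,  0.        ,  0.        ]), 'rvec': array([ 1.30260648,  2.1605124 , -0.9550465 ]), 'tvec': array([ 0.26289319, -0.27165359,  1.45606991])}
top {'K': array([[476.52801868,   0.        , 280.16641498],
       [  0.        , 476.52801868, 204.41576706],
       [  0.        ,   0.        ,   1.        ]]), 'D': array([-0.11322808,  0.        ,  0.        ,  0.        ,  0.        ]), 'rvec': array([ 2.18622276, -2.19281262,  0.08034431]), 'tvec': array([0.02420119, 0.57683674, 1.13304762])}
```

View pics/top0.png

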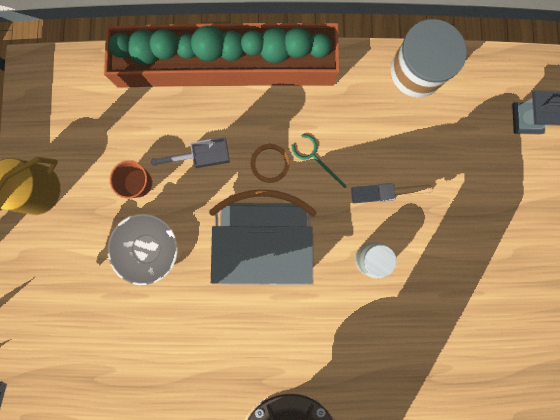

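View pics/scene0.png

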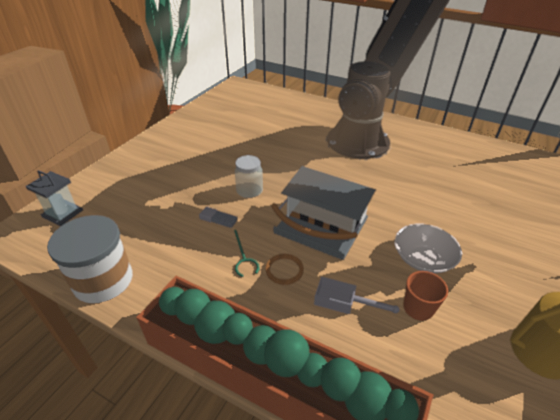

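The top view shows the feeder at about (262,245) with the perch arc running from (212,212) through (263,194) to (314,213). The bath is on the left at (143,249), which is world +y, and the jar is on the right at (379,261). The scene view agrees. Next I'll measure the bar.

```bash
cat > h.py <<'E'
import numpy as np, cv2
from plant import r
def ray(n,px,z,c=None):
    c=c or r.get_calibration(n); R,_=cv2.Rodrigues(c["rvec"]); t=c["tvec"]
    u=cv2.undistortPoints(np.float64(px).reshape(-1,1,2),c["K"],c["D"]).reshape(-1,2)
    d=np.c_[u,np.ones(len(u))]@R; o=-R.T@t
    return o+d*((z-o[2])/d[:,2])[:,None]
def proj(n,P):
    c=r.get_calibration(n); return cv2.projectPoints(np.float64(P),c["rvec"],c["tvec"],c["K"],c["D"])[0].reshape(-1,2)
E
python3 - <<'E'
from h import *
im=cv2.imread("pics/top0.png"); hsv=cv2.cvtColor(im,cv2.COLOR_BGR2HSV)
for p in [(263,195),(235,199),(290,199),(212,212),(314,213),(263,188),(225,205),(302,205),(330,200),(200,205)]: print(p,hsv[p[1],p[0]])
print("bath",ray("top",[(143,249)],.045),"jar",ray("top",[(379,261)],.105))
m=cv2.inRange(hsv,(3,90,40),(16,255,150)); m[:185]=0;m[220:]=0;m[:,:205]=0;m[:,322:]=0
n,l,st,_=cv2.connectedComponentsWithStats(m); print(st)
v=im[170:300,190:340].copy(); w=v.copy(); w[m[170:300,190:340]>0]=(255,0,255)
cv2.imwrite("pics/crop.png",cv2.resize(np.vstack([v,w])[:, :],None,fx=2.3,fy=2.3,interpolation=0))
rf=cv2.inRange(hsv,(85,20,30),(125,140,120));
E
```

```text
(263, 195) [ 12 146  91]
(235, 199) [ 14 157  91]
(290, 199) [ 15 150  97]
(212, 212) [ 14 158  95]
(314, 213) [ 16 162  88]
(263, 188) [ 15 108 127]
(225, 205) [ 12 140  89]
(302, 205) [ 14 154  93]
(330, 200) [ 16 113 135]
(200, 205) [ 15 113 115]
bath [[0.47012227 0.34823131 0.045     ]] jar [[ 0.44354593 -0.19784093  0.105     ]]
[[     0      0    560    420 233310]
 [   205    185     18     20    138]
 [   209    185    113     35   1749]
 [   307    216      1      1      1]
 [   307    218      1      2      2]]
```

View pics/crop.png

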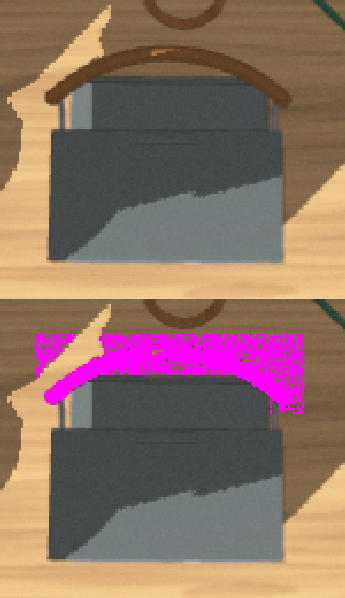

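The crop shows the bar clearly, with tips near (212,212) and (315,213). The mask has to be tightened on value, and the roof corners can serve as a check.

Run:
```python
from h import *
from scipy.optimize import least_squares
im=cv2.imread("pics/top0.png"); hsv=cv2.cvtColor(im,cv2.COLOR_BGR2HSV)
m=cv2.inRange(hsv,(5,125,50),(18,255,108)); m[:185]=0;m[220:]=0;m[:,:205]=0;m[:,322:]=0
m=cv2.morphologyEx(m,cv2.MORPH_OPEN,np.ones((3,3)))
n,l,st,_=cv2.connectedComponentsWithStats(m); k=1+st[1:,4].argmax(); print(st[k])
ys,xs=np.where(l==k); P=ray("top",np.c_[xs,ys],.078)[:,:2]
f=lambda c:np.hypot(*(P-c).T)-.1694
s=least_squares(f,[.4,.09],loss="soft_l1",f_scale=.004); c=s.x; e=f(c); g=abs(e)<.010
a=np.arctan2(P[g,1]-c[1],P[g,0]-c[0]); print("centre",c,"rms",e.std(),g.mean(),"ang",np.degrees([a.min(),a.max()]),"half expected",np.degrees(.115/.1694))
yaw=(a.min()+a.max())/2; ori=c+.0244*np.array([np.cos(yaw),np.sin(yaw)]); print("yaw",np.degrees(yaw),"origin",ori)
# roof corners back/front, from the image
Q=np.r_[ray("top",[(211,283.5),(312.5,283.5)],.115),ray("top",[(211.5,226.5),(312,226.5)],.103)]; print(Q)
d=Q[0]-Q[1]; print("roof yaw",np.degrees(np.arctan2(-d[0],d[1])),np.degrees(np.arctan2(*(-(Q[2]-Q[3])[[0]],(Q[2]-Q[3])[1]))),Q[2:].mean(0))
Ry=lambda y:np.array([[np.cos(y),-np.sin(y)],[np.sin(y),np.cos(y)]])
for t in(.68,.34,0,-.34,-.68): print(t,c+.1694*np.array([np.cos(yaw+t),np.sin(yaw+t)]))
# overlay in scene
sc=cv2.imread("pics/scene0.png"); tp=im.copy()
tt=np.linspace(-.68,.68,9); W=np.c_[c[0]+.1694*np.cos(yaw+tt),c[1]+.1694*np.sin(yaw+tt),0*tt+.086]
for n,i in(("scene",sc),("top",tp)):
    for u,v in proj(n,W): i[int(round(v)),int(round(u))]=(255,255,0)
cv2.imwrite("pics/ov.png",np.hstack([cv2.resize(sc[160:260,260:380],None,fx=3.2,fy=3.2,interpolation=0),cv2.resize(tp[170:270,200:320],None,fx=3.2,fy=3.2,interpolation=0)]))
```

```text
[210 190 106  26 734]
centre [0.43085347 0.06461079] rms 0.004484081124080782 1.0 ang [-45.44876133  44.20293153] half expected 38.89619034241126
yaw -0.6229149009546735 origin [0.45525203 0.06434552]
[[ 0.39618336  0.17596883  0.115     ]
 [ 0.39568124 -0.04763823  0.115     ]
 [ 0.52208256  0.17691405  0.103     ]
 [ 0.52148199 -0.0481698   0.103     ]]
roof yaw -0.1286582602959507 [-0.15287831] [0.52178228 0.06437213 0.103     ]
0.68 [0.56372454 0.16969001]
0.34 [0.59116085 0.11936393]
0 [0.60024346 0.06276913]
-0.34 [0.5899325  0.00638518]
-0.68 [ 0.56140848 -0.04333248]
```

View pics/ov.png

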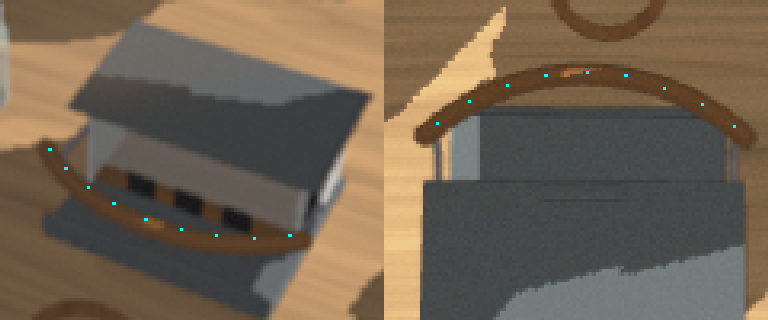

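The fit agrees with the roof:

| Check | Bar fit | Roof |
|---|---|---|
| Feeder yaw | -0.6° | -0.15° |
| Feeder origin | (0.455, 0.064) | (0.454, 0.064) |

The overlay points lie on the bar in both views. I'll begin at p0 (the +y end, on the bath's side), at about (0.564, 0.170). The tool goes to yaw -90 so the closed fingers lie across the bar.

{"name": "carry_out", "arguments": {"plan": [[[0,0,0],[0,0,6],255],[[0,0,0],[0,0,6],255],[[0,0,0],[0,0,6],255],[[0,0,0],[0,0,6],255],[[0,0,0],[0,0,6],255],[[0,0,0],[0,0,6],255],[[0,0,0],[0,0,6],255],[[0,0,0],[0,0,6],255],[[0,0,0],[0,0,6],255],[[0,0,0],[0,0,6],255],[[0,0,0],[0,0,6],255],[[0,0,0],[0,0,6],255]], "grip_force": 10}}

```text
time_s: 1.1
tcp_pos: [0.207, 0.6423, 0.4041]
eef_rot: [180.0, -0.1, -90.2]
contact_force: [-0.1, -0.4, 0.1]
gripper_width: 0.0132
```

{"name": "carry_out", "arguments": {"plan": [[[0.015,-0.011,0],[0,0,0],255],[[0.03,-0.023,0],[0,0,0],255],[[0.03,-0.023,0],[0,0,0],255],[[0.03,-0.023,0],[0,0,0],255],[[0.03,-0.023,0],[0,0,0],255],[[0.03,-0.023,0],[0,0,0],255],[[0.03,-0.023,0],[0,0,0],255],[[0.03,-0.023,0],[0,0,0],255],[[0.03,-0.023,0],[0,0,0],255],[[0.03,-0.023,0],[0,0,0],255],[[0.03,-0.023,0],[0,0,0],255],[[0.03,-0.023,0],[0,0,0],255]]}}

```text
time_s: 2.1
tcp_pos: [0.4725, 0.2963, 0.4046]
eef_rot: [180.0, -0.0, -89.9]
contact_force: [1.0, -0.0, -0.7]
gripper_width: 0.0005
```

{"name": "carry_out", "arguments": {"plan": [[[0.03,-0.023,0.01],[0,0,0],255],[[0.03,-0.023,0.015],[0,0,0],255],[[0.03,-0.023,0.015],[0,0,0],255],[[0.02,-0.016,0.015],[0,0,0],255],[[0.012,-0.009,0.015],[0,0,0],255],[[0,0,0.015],[0,0,0],255],[[0,0,0.01],[0,0,0],255],[[0,0,0],[0,0,0],255],[[0,0,0],[0,0,0],255]]}}

```text
time_s: 2.85
tcp_pos: [0.566, 0.1766, 0.3094]
eef_rot: [179.9, -0.0, -89.8]
contact_force: [0.7, 0.0, 0.7]
gripper_width: 0.0005
```

Run:
```python
from h import *
s=r.get_state(); print(s["time_s"],s["tcp_pos"],s["eef_rot"],s["contact_force"],s["gripper_width"])
for n in("top","scene","wrist"):
    im=r.capture(n)[:,:,::-1]; cv2.imwrite(f"pics/{n}1.png",im)
a=cv2.imread("pics/scene1.png"); b=cv2.imread("pics/wrist1.png")
cv2.imwrite("pics/hov.png",np.hstack([cv2.resize(a[110:270,250:410],(400,400)),cv2.resize(b,(400,300))[:, :] if 0 else cv2.copyMakeBorder(cv2.resize(b,(400,300)),0,100,0,0,0)]))
```

```text
2.85 [0.56598607 0.17657246 0.30938398] [ 1.79946970e+02 -4.81219662e-02 -8.98323471e+01] [0.67282491 0.0371507  0.7451151 ] 0.00047984568041714815
```

View pics/hov.png

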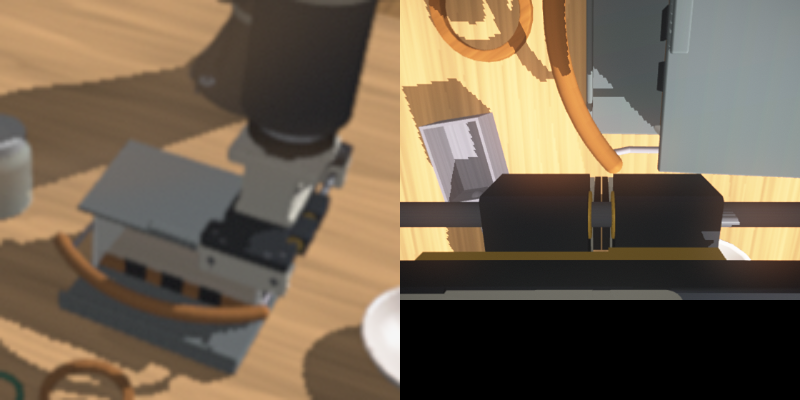

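The fingers are closed and hover just outside the bar's +y end with nothing touching. The wrist image shows the bar tip at about (305,235) in full-size pixels, so I'll cross-check the bar from this view.

Run:
```python
from h import *
from scipy.optimize import least_squares
im=cv2.imread("pics/wrist1.png"); hsv=cv2.cvtColor(im,cv2.COLOR_BGR2HSV)
m=cv2.inRange(hsv,(3,130,50),(17,255,255)); m[:,:195]=0; m[:,330:]=0; m[245:]=0
m=cv2.morphologyEx(m,cv2.MORPH_OPEN,np.ones((5,5)))
n,l,st,_=cv2.connectedComponentsWithStats(m); k=1+st[1:,4].argmax(); print(st[k]); cv2.imwrite("pics/wm.png",(l==k)*255)
ys,xs=np.where(l==k)
L=[];
for y in range(ys.min(),ys.max()-3,4):
    x=xs[ys==y]; L.append((x.min(),x.max(),y))
L=np.array(L); print(L[::6].tolist())
P=ray("wrist",np.c_[(L[:,0]+L[:,1])/2,L[:,2]],.078)[:,:2]
f=lambda c:np.hypot(*(P-c).T)-.1694
s=least_squares(f,[.43,.065],loss="soft_l1",f_scale=.003); e=f(s.x); print("centre",s.x,"rms",e.std(), "end",P[-1],"top-fit radial err",np.round((np.hypot(*(P-[.4309,.0646]).T)-.1694)[::4]*1e3,1))
T=ray("wrist",np.c_[xs,ys],.078)[:,:2]; print("max y",T[:,1].max(),"expected tip y",.0646+.115)
```

```text
[ 195    0  117  243 8099]
[[199, 232, 0], [200, 233, 24], [202, 234, 48], [206, 237, 72], [195, 243, 96], [219, 250, 120], [228, 259, 144], [239, 269, 168], [253, 285, 192], [270, 303, 216]]
centre [0.43176864 0.06417793] rms 0.0015150207926024678 end [0.55963829 0.18142397] top-fit radial err [ 0.8  0.6  0.5  0.7  0.5  0.4  4.7  5.6  0.2  0.1  0.4  0.4 -0.1 -0.2
  0. ]
max y 0.18522102797778894 expected tip y 0.1796[ WARN:0@0.694] global loadsave.cpp:1063 imwrite_ Unsupported depth image for selected encoder is fallbacked to CV_8U.
```

The wrist fit agrees with the top fit to about 1 mm: centre (0.4315, 0.0643), and the tip's outer edge is at y = 0.185 as expected. Now I'll close in above the end.

{"name": "carry_out", "arguments": {"plan": [[[0.002,0.002,0.008],[0,0,0],255],[[0.002,0.0024,0.01],[0,0,0],255],[[0,0,0.01],[0,0,0],255],[[0,0,0.008],[0,0,0],255],[[0,0,0.002],[0,0,0],255],[[0,0,0],[0,0,0],255],[[0,0,0],[0,0,0],255],[[0,0,0],[0,0,0],255]]}}

```text
time_s: 3.67
tcp_pos: [0.5621, 0.1724, 0.2719]
eef_rot: [-180.0, 0.0, -89.9]
contact_force: [0.9, 0.1, -0.4]
gripper_width: 0.0004
```

{"name": "carry_out", "arguments": {"plan": [[[0,0,0.002],[0,0,0],255],[[0,0,0.002],[0,0,0],255],[[0,0,0.002],[0,0,0],255],[[0,0,0.0015],[0,0,0],255],[[0,0,0.0015],[0,0,0],255],[[0,0,0.0015],[0,0,0],255],[[0,0,0.0015],[0,0,0],255],[[0,0,0],[0,0,0],255],[[0,0,0],[0,0,0],255]]}}

```text
time_s: 4.42
tcp_pos: [0.5618, 0.1723, 0.2597]
eef_rot: [-180.0, -0.0, -89.9]
contact_force: [-0.8, 0.4, 1.7]
gripper_width: 0.0005
```

Run:
```python
from h import *
F=[]
for i in range(8):
    r.capture("top"); s=r.get_state(); F.append(s["contact_force"])
print(s["time_s"],s["tcp_pos"],np.mean(F,0),np.std(F,0),s["moment"])
```

```text
4.8167 [0.56180746 0.17226159 0.25973542] [-0.75611819 -0.34466713  2.38680762] [0.62163987 0.50694414 0.31901684] [0.02393114 0.26519836 0.063666  ]
```

Pressing about 4.3 mm gives about 2.4 N, which fits the spring. I'll go on to half-way and work out the trace rows.

{"name": "carry_out", "arguments": {"plan": [[[0,0,0.001],[0,0,0],255],[[0,0,0.001],[0,0,0],255],[[0,0,0.0012],[0,0,0],255],[[0,0,0],[0,0,0],255],[[0,0,0],[0,0,0],255],[[0,0,0],[0,0,0],255]]}}

```text
time_s: 5.32
tcp_pos: [0.5618, 0.1723, 0.2564]
eef_rot: [180.0, -0.0, -89.9]
contact_force: [-1.3, 0.0, 3.8]
gripper_width: 0.0002
```

```bash
cat > tr.py <<'E'
from h import *
import sys
c=np.array([.4313,.0645]); F=[]
for i in range(3): r.capture("top"); s=r.get_state(); F.append(s["contact_force"])
p=s["tcp_pos"][:2]; d=p-c; a0=np.arctan2(d[1],d[0])
print(s["time_s"],s["tcp_pos"],s["eef_rot"],np.mean(F,0),"ang",a0+.007,"rad err mm",(np.hypot(*d)-.1694)*1e3,"press mm",(.264-s["tcp_pos"][2])*1e3)
a1=float(sys.argv[1])-.007; N=int(sys.argv[2]); k=np.linspace(0,1,N+1); 
T=c+.1694*np.c_[np.cos(a0+(a1-a0)*k),np.sin(a0+(a1-a0)*k)]; T[0]=p
q=np.round((T-p)*1e4)/1e4; st=np.diff(q,axis=0); print(np.round(np.c_[-st[:,1],-st[:,0]],4).tolist())
E
python3 tr.py 0.42 12
```

```text
5.4667 [0.56179365 0.17225671 0.25648384] [-1.79999693e+02 -1.64180594e-04 -8.98644419e+01] [-0.95599338 -0.67746031  2.70041991] ang 0.6972533565236138 rad err mm -0.16613753665314923 press mm 7.516161331506788
[[0.0029, -0.0026], [0.0031, -0.0024], [0.0032, -0.0023], [0.0032, -0.0022], [0.0033, -0.0022], [0.0033, -0.0021], [0.0033, -0.002], [0.0034, -0.0019], [0.0035, -0.0019], [0.0035, -0.0018], [0.0035, -0.0017], [0.0036, -0.0016]]
```

{"name": "carry_out", "arguments": {"plan": [[[0.0029,-0.0026,0],[0,0,0],255],[[0.0031,-0.0024,0],[0,0,0],255],[[0.0032,-0.0023,0],[0,0,0],255],[[0.0032,-0.0022,0],[0,0,0],255],[[0.0033,-0.0022,0],[0,0,0],255],[[0.0033,-0.0021,0],[0,0,0],255],[[0.0033,-0.002,0],[0,0,0],255],[[0.0034,-0.0019,0],[0,0,0],255],[[0.0035,-0.0019,0],[0,0,0],255],[[0.0035,-0.0018,0],[0,0,0],255],[[0.0035,-0.0017,0],[0,0,0],255],[[0.0036,-0.0016,0],[0,0,0],255]]}}

```text
time_s: 6.47
tcp_pos: [0.5868, 0.1322, 0.2565]
eef_rot: [-180.0, 0.0, -89.9]
contact_force: [-0.6, 2.2, 3.2]
gripper_width: 0.0008
```

```bash
python3 tr.py 0.14 12
```

```text
6.6167 [0.58687555 0.13192566 0.25653911] [-1.79985430e+02 -3.59406640e-02 -8.98823313e+01] [ 1.07482016 -0.95222889  2.9099551 ] ang 0.4159597131990941 rad err mm 0.15816635550802705 press mm 7.4608891947348654
[[0.0037, -0.0014], [0.0036, -0.0014], [0.0036, -0.0013], [0.0037, -0.0013], [0.0037, -0.0012], [0.0038, -0.001], [0.0037, -0.001], [0.0038, -0.001], [0.0038, -0.0008], [0.0039, -0.0007], [0.0038, -0.0007], [0.0039, -0.0005]]
```

Tracking is within 0.2 mm radially, with a steady 7.5 mm press.

{"name": "carry_out", "arguments": {"plan": [[[0.0037,-0.0014,0],[0,0,0],255],[[0.0036,-0.0014,0],[0,0,0],255],[[0.0036,-0.0013,0],[0,0,0],255],[[0.0037,-0.0013,0],[0,0,0],255],[[0.0037,-0.0012,0],[0,0,0],255],[[0.0038,-0.001,0],[0,0,0],255],[[0.0037,-0.001,0],[0,0,0],255],[[0.0038,-0.001,0],[0,0,0],255],[[0.0038,-0.0008,0],[0,0,0],255],[[0.0039,-0.0007,0],[0,0,0],255],[[0.0038,-0.0007,0],[0,0,0],255],[[0.0039,-0.0005,0],[0,0,0],255]]}}

```text
time_s: 7.62
tcp_pos: [0.5991, 0.0872, 0.2565]
eef_rot: [-180.0, 0.0, -89.9]
contact_force: [0.1, 2.4, 3.5]
gripper_width: 0.0003
```

```bash
python3 tr.py -0.14 12
```

```text
7.7667 [0.59911321 0.08689011 0.25655537] [-1.79999499e+02 -3.93558601e-02 -8.98849434e+01] [ 0.85732757 -1.0031607   2.64357826] ang 0.13963943642499915 rad err mm -0.09970558470354107 press mm 7.444632386139405
[[0.0039, -0.0006], [0.0039, -0.0004], [0.004, -0.0003], [0.0039, -0.0002], [0.004, -0.0001], [0.0039, -0.0], [0.004, 0.0001], [0.0039, 0.0002], [0.0039, 0.0002], [0.004, 0.0004], [0.0039, 0.0004], [0.0039, 0.0005]]
```

{"name": "carry_out", "arguments": {"plan": [[[0.0039,-0.0006,0],[0,0,0],255],[[0.0039,-0.0004,0],[0,0,0],255],[[0.004,-0.0003,0],[0,0,0],255],[[0.0039,-0.0002,0],[0,0,0],255],[[0.004,-0.0001,0],[0,0,0],255],[[0.0039,0,0],[0,0,0],255],[[0.004,0.0001,0],[0,0,0],255],[[0.0039,0.0002,0],[0,0,0],255],[[0.0039,0.0002,0],[0,0,0],255],[[0.004,0.0004,0],[0,0,0],255],[[0.0039,0.0004,0],[0,0,0],255],[[0.0039,0.0005,0],[0,0,0],255]]}}

```text
time_s: 8.77
tcp_pos: [0.5989, 0.04, 0.2565]
eef_rot: [-180.0, -0.0, -89.9]
contact_force: [-0.6, 3.2, 2.8]
gripper_width: 0.0007
```

```bash
python3 tr.py -0.42 12
```

```text
8.9167 [0.59882135 0.03965581 0.25651323] [ 1.79980741e+02 -4.15813952e-02 -8.98855948e+01] [ 0.2689021  -1.25468711  2.70155695] ang -0.14023145668033393 rad err mm -0.046411132789137 press mm 7.486774639875515
[[0.0039, 0.0006], [0.0039, 0.0007], [0.0039, 0.0008], [0.0038, 0.0009], [0.0038, 0.001], [0.0038, 0.0011], [0.0038, 0.0011], [0.0037, 0.0013], [0.0038, 0.0013], [0.0036, 0.0014], [0.0037, 0.0015], [0.0036, 0.0016]]
```

{"name": "carry_out", "arguments": {"plan": [[[0.0039,0.0006,0],[0,0,0],255],[[0.0039,0.0007,0],[0,0,0],255],[[0.0039,0.0008,0],[0,0,0],255],[[0.0038,0.0009,0],[0,0,0],255],[[0.0038,0.001,0],[0,0,0],255],[[0.0038,0.0011,0],[0,0,0],255],[[0.0038,0.0011,0],[0,0,0],255],[[0.0037,0.0013,0],[0,0,0],255],[[0.0038,0.0013,0],[0,0,0],255],[[0.0036,0.0014,0],[0,0,0],255],[[0.0037,0.0015,0],[0,0,0],255],[[0.0036,0.0016,0],[0,0,0],255]]}}

```text
time_s: 9.92
tcp_pos: [0.5856, -0.0053, 0.2565]
eef_rot: [-180.0, -0.0, -89.9]
contact_force: [0.7, 1.9, 3.3]
gripper_width: 0.0001
```

```bash
python3 tr.py -0.70 12; python3 -c "
from h import *
cv2.imwrite('pics/s2.png',cv2.resize(r.capture('scene')[110:270,230:410,::-1],None,fx=3,fy=3))"
```

```text
10.0667 [ 0.58542673 -0.00563318  0.25646742] [ 1.79961433e+02 -3.97361026e-02 -8.98847723e+01] [ 0.4291631  -0.93942358  2.5468406 ] ang -0.4200337673901369 rad err mm -0.06685975313844295 press mm 7.532576853686468
[[0.0036, 0.0016], [0.0035, 0.0018], [0.0035, 0.0018], [0.0035, 0.0019], [0.0034, 0.0021], [0.0034, 0.002], [0.0033, 0.0022], [0.0032, 0.0022], [0.0032, 0.0023], [0.0032, 0.0024], [0.0031, 0.0025], [0.003, 0.0025]]
```

View pics/s2.png

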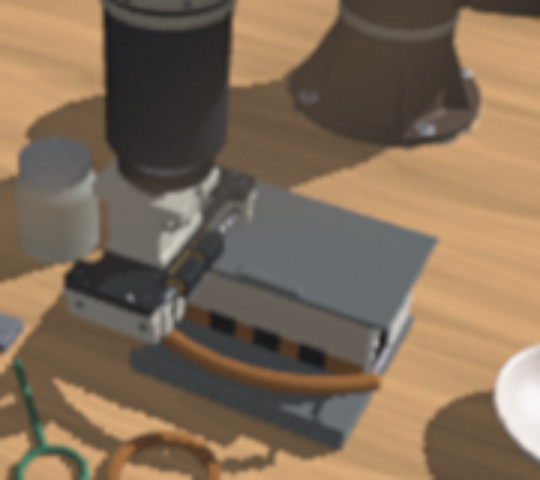

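The bar is held down by the fingertips near the jar-side end, the roof is shut and the body is clear of the jar. This is the last stretch.

{"name": "carry_out", "arguments": {"plan": [[[0.0036,0.0016,0],[0,0,0],255],[[0.0035,0.0018,0],[0,0,0],255],[[0.0035,0.0018,0],[0,0,0],255],[[0.0035,0.0019,0],[0,0,0],255],[[0.0034,0.0021,0],[0,0,0],255],[[0.0034,0.002,0],[0,0,0],255],[[0.0033,0.0022,0],[0,0,0],255],[[0.0032,0.0022,0],[0,0,0],255],[[0.0032,0.0023,0],[0,0,0],255],[[0.0032,0.0024,0],[0,0,0],255],[[0.0031,0.0025,0],[0,0,0],255],[[0.003,0.0025,0],[0,0,0],255]]}}

```text
time_s: 11.12
tcp_pos: [0.5603, -0.0453, 0.2565]
eef_rot: [-180.0, 0.0, -89.9]
contact_force: [1.7, 0.0, 3.1]
gripper_width: 0.0006
```

```bash
python3 tr.py -0.70 1
```

```text
11.2667 [ 0.5600521  -0.04546451  0.25645442] [ 1.79948195e+02 -3.12089172e-02 -8.98836135e+01] [ 0.80704581 -1.13377785  3.4211845 ] ang -0.6998575706808534 rad err mm -0.07989769767249855 press mm 7.5455810665818746
[[0.0001, -0.0]]
```

The far end is reached, so I'll lift clear, straight up.

{"name": "carry_out", "arguments": {"plan": [[[0,0,-0.003],[0,0,0],255],[[0,0,-0.005],[0,0,0],255],[[0,0,-0.01],[0,0,0],255],[[0,0,-0.015],[0,0,0],255],[[0,0,-0.02],[0,0,0],255],[[0,0,-0.02],[0,0,0],255],[[0,0,-0.02],[0,0,0],255],[[0,0,-0.015],[0,0,0],255],[[0,0,-0.01],[0,0,0],255],[[0,0,0],[0,0,0],255],[[0,0,0],[0,0,0],255],[[0,0,0],[0,0,0],255]]}}

```text
time_s: 12.27
tcp_pos: [0.5601, -0.0449, 0.3735]
eef_rot: [179.9, 0.0, -89.9]
contact_force: [-0.3, -0.3, -0.2]
gripper_width: 0.0
```

Run:
```python
from h import *
s=r.get_state(); print(s["time_s"],s["tcp_pos"],s["contact_force"])
a=r.capture("scene")[:,:,::-1]; b=cv2.imread("pics/scene0.png")
cv2.imwrite("pics/fin.png",np.hstack([cv2.resize(x[120:400,180:470],(395,381)) for x in(b,a)]))
```

```text
12.2667 [ 0.56005237 -0.04492807  0.3735402 ] [-0.33065355 -0.32328424 -0.15475702]
```

View pics/fin.png

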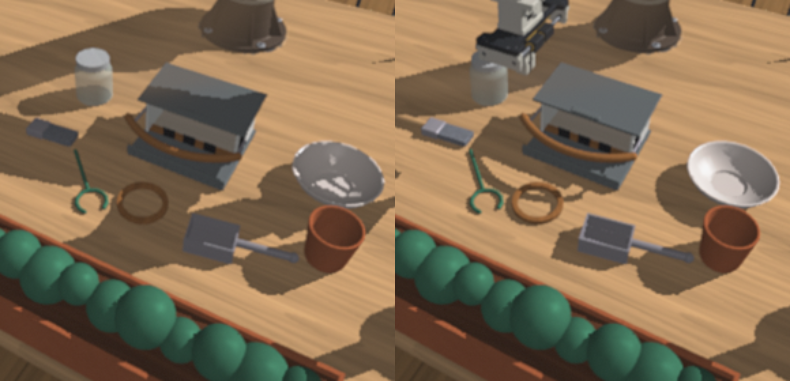

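Comparing before and after: the bar is back up at its old place, the roof is shut, nothing else has moved, and the gripper is clear at about zero force.

```bash
python3 -c "
from plant import r
print(r.close_job())"
```

```text
the job is handed in; nothing more can be done
None
```

I traced the perch bar from the bath-side (+y) end to the other end with the fingers closed. I then lifted clear and handed the job in at about 12.3 s of the 38 s allowed.

- **Press depth:** it read 7.4–7.5 mm of the 16 mm travel at each of the six stops along the bar, about half-way.
- **Force:** averaged readings were 2.5–3.4 N against the expected 2.8 N; the force signal itself is noisy by about 0.5 N. Between the stops I relied on the level path and did not record the depth or force.
- **Path:** at those stops the fingers were within 0.2 mm of the arc I measured. The top and wrist views agreed on the bar's position to about 1 mm.
- **Final check:** the gripper is about 110 mm above the bar with the force at about zero. In the last picture the bar is back up, the roof is shut and everything else looks unmoved; I compared this by eye with the first picture.

No check failed or disagreed.

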